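# Gauge a reference tile in its setting jig

### The arm

A 6-joint arm with a two-finger parallel gripper is mounted at the origin on a cart in front of the work surface, level with it; the furniture and walls round the work are solid. World frame = base frame: x ahead of the robot, y to its left, z up, the work surface at z = 0. Lengths are in m, angles in degrees, forces in N, time in s.
With the tool pointing down it reaches from about 0.35 to 0.875 m from the base axis. Payload 4.2 kg.
Tool frame: the origin (TCP) lies midway between the tips of the shut fingers; the grasp point (between the pads) lies 19 mm behind it; z points along the fingers, y is the direction in which the jaws open and shut (so a half turn about z gives the same grasp; the last joint's range is limited). The gripper opens to 87 mm and grips with 3 to 60 N. Pads are 19 mm wide; open, the fingers measure 117 mm over their backs; the gripper's body (75 mm by 190 mm) begins 51 mm behind the grasp point.
Start: joints at [90.905, 22.042, 0.453, 0, -68.411, -14.817], TCP at [0.15, 0.607, 0.223] pointing down, gripper open.
Joint ranges: [-179.83, 179.83], [-69.29, 118.12], [-61.27, 80.66], [-181.25, 117.63], [-171.15, -9.14], [-177.46, 177.46]. Speed limits (degrees/s): [159.86, 159.86, 180, 180, 180, 180].

### API

Orientations are given as a 3x3 rotation matrix whose columns are the frame's x, y, z axes.
In Python, from station import r gives the robot as it stands.
- The arm moves only by the tool play_rows, never from a script. Its argument "commands" is a list that holds one entry, the list of rows, each a list of 7 numbers: the shift along the world's x, y, z in m, then the turn, a rotation vector about the world's x, y, z in rad, then the closure, from 0 (fully open) to 1 (shut). A call has 1 to 5 rows; each row is the pose to reach, as a shift and turn from the pose commanded when the call began; what a row does not reach only later rows make up. A row lasts 1/10 s, in which the tool goes at most 50 mm and 8.59 degrees, less where a joint would pass 70% of its speed; a pose out of reach is approached as far as the arm can. A call with a gripper value outside its range is refused whole. The fingers move at their own pace and stop on an object; the grip force is fixed at half the most. Time passes only in rows, so rows that repeat a pose let the fingers close. It gives the time, the measured TCP pose, the force and the opening at its end, in the units of the state.
- r.sense(): the state, without advancing time (a new reading comes with each control period).
- r.capture(name): name is "side" or "top" or "wrist"; returns a dict with "image" (420x560x3 uint8, red, green, blue), "range_z" (420x560 float32, m along the optical axis (not along the pixel's ray), 0 where there is no reading), "intrinsics" (3x3 intrinsics, pixels), "extrinsics" (4x4, takes a point from camera to world coordinates); the wrist camera has in their place "mount" (4x4, takes a point from camera to tool coordinates, whose origin is the TCP and whose axes are the flange's). Camera axes: x right, y up, looking along -z (the intrinsics and any distortion apply to the point x, -y, -z); pixel columns grow to the right and rows downward; lengths in m; the calibration is good to about 2 mm. A picture is of the moment at which its call begins: read the wrist's pose just before it.
- r.finish_job(): hands the job in, once; it reports no verdict.
The state is a dict: "time_s": time; "joints": joint angles; "joint_velocities": joint speeds; "effort": joint torques, N m; "tcp_pos": TCP position; "ee_rot": TCP orientation; "wrist_force": force on the tool from outside, world axes, zero at the start; "moment": the same for the moment, N m; "gripper_width": opening from 0.0 (shut) to 1.0 (fully open).
Only numpy, scipy, OpenCV 4.12 (cv2) and the standard library are available. Lean on these libraries where they do the work, as an engineer would, in place of code of your own. Each camera call takes 0.05 s, during which the arm holds its last target. There are 200 camera calls.

### The job

Stand the orange spacer upright on the jig's base in the only gap it fits, between the white tile and the thin end block and about midway along them, and leave the tight gap beside the thick block alone: the spacer must not be tried there. Let go of the spacer, then push the tile (its black handle is there to take hold of), lying flat, firmly (about 10 N) against the spacer so that tile, spacer and thin block sit square and flush together. Finish while still pressing the tile there, without backing off, and leave the other things on the bench alone.

Things in the scene. Friction and masses are not known exactly. Their poses are not given: they have to be found in the camera images.
- jig_base: Dark flat steel base plate of the setting jig, fixed to the bench, 104 (x) x 252 (y) x 8 mm; origin at the centre of its underside on the bench; its y runs along the row block - tile - block. Its top, on which tile and blocks stand, is 8 mm above the bench.
- thin_block: The thin bare aluminium end block, fixed on the jig base, 84 (x) x 24 (y) x 20 mm; origin at the centre of its underside. It stands at either end of the row, 87.5 mm from the middle of the base, so its inner face is 75.5 mm from the middle. Its top is 28 mm above the bench.
- thin_block_mid (a point): Centre of the thin block, 10 mm above its underside; axes as the jig base's: y along the row, square to the block's inner face.
- thick_block_mid (a point): Centre of the thick bare aluminium end block, fixed at the other end of the row, 84 (x) x 48 (y) x 20 mm; its centre is also 87.5 mm from the middle, its inner face 63.5 mm; top 28 mm above the bench. The gap between it and the tile is only 6 to 11 mm.
- thick_block: The thick end block; origin at the centre of its underside.
- tile: White ceramic reference tile, loose, 0.3 to 0.55 kg, lying flat on the jig base between the blocks; slab 70 (x) x 110 (y) x 16 mm with a black handle on its middle; origin at the centre of its underside. The gap between it and the thin block is 18 to 23 mm at the start.
- tile_mid (a point): Point on the tile's vertical centre line, 26 mm above its underside, inside the black handle. The handle is an upright bar 44 (x) x 16 (y) mm that reaches from 16 to 52 mm above the tile's underside (24 to 60 mm above the bench); tile x and y as the slab's.
- spacer: Orange plastic spacer, loose, about 0.09 kg, standing upright on the bench to the left of the jig; origin at the centre of its underside.
- spacer_mid (a point): Centre of the spacer, 30 mm above its foot. The body is a bar 60 (x) x 14 (y) x 26 mm, its flat sides face +-y; above it, from 26 to 60 mm above the foot, stands a flat grip tab 28 (x) x 10 (y) mm with black lines. In the gap its y is along the row.
- timer: Small white bench timer, 60 x 70 x 22 mm, bystander.
- buffer_bottle: Light blue bottle with red cap, 48 mm wide, 112 mm tall, bystander.
- beaker_250: Glass beaker, 73 mm wide, 92 mm tall, bystander.
- forceps: Steel forceps, 133 mm long, lying, bystander.
- marker_1: Marker pen with black cap, 133 mm long, lying, bystander.
Mind the look-alikes: they are no part of the job. Leave any yellow look-alike of the tile alone.

How it is judged (in metres and radians):
On the way:
1. the spacer stands on the jig base between tile and thin block, let go (z of spacer_mid in the frame of jig_base below 0.0415 m and angle between spacer_mid's own z axis and vertical below 0.15 rad and x of spacer_mid in the frame of thin_block_mid between -0.018 and 0.018 m and horizontal distance between spacer_mid and thin_block_mid below 0.035 m and horizontal distance between spacer_mid and tile_mid below 0.078 m and contact force between the fingers and spacer below 0.3 N), for 0.2 s.
At the end, for the whole second after the job is handed in: Spacer upright on the base between tile and thin block, square (0.06 rad), within 18 mm of the block's middle, not touched by fingers; tile flat, square, within 22 mm of the middle, fingers pressing it: over 3 N tile-spacer and spacer-block; bystanders within 30 mm (all of step 1 and angle between spacer_mid's own z axis and vertical below 0.05 rad and angle between tile_mid's own z axis and vertical below 0.04 rad and z of tile_mid in the frame of jig_base below 0.0365 m and angle between the y axis of spacer_mid and the y axis of thin_block_mid, either way round below 0.06 rad and angle between the y axis of tile_mid and the y axis of spacer_mid, either way round below 0.06 rad and x of tile_mid in the frame of thin_block_mid between -0.022 and 0.022 m and contact force between tile and spacer above 3 N and contact force between spacer and thin_block above 3 N and contact force between the fingers and tile above 2 N and linear speed of tile below 0.01 m/s and distance of each of timer, buffer_bottle, beaker_250, forceps, marker_1 from where it was at the start of the episode below 0.03 m); the arm keeps its last pose, push and grip.
It fails at once if the spacer is pushed onto or against the thick block (over 3 N) (contact force between spacer and thick_block above 3 N).
It fails at once if the tile is pressed against the spacer with more than 60 N (contact force between tile and spacer above 60 N).
It fails at once if a bystander is moved more than 30 mm (distance of any of timer, buffer_bottle, beaker_250, forceps, marker_1 from where it was at the start of the episode above 0.03 m).
It also fails if it takes over 51 s, if anything falls off the work surface, if the arm or the gripper's body presses on something with over 40 N, if the wrist force passes 120 N, or if a joint passes its speed limit or range.

## Working session

There is one attempt and no reset: what is moved stays moved. The work goes in short steps, Python scripts to look and compute and a tool call to move; the robot and the scene stay as the last step left them, time stands still between calls to the robot, and variables do not carry over. Pictures are saved under pics/ and viewed, about 8 in all and at most 12, crops included, and the job is handed in when it is done.

Besides the shell and the picture viewer there is one more tool, called after "Request:" as a command line: name --argument value ..., lists and objects as JSON in quotes. play_rows: Moves the arm, as the interface text tells. Its arguments: {"type":"object","properties":{"commands":{"type":"array","items":{"type":"array","items":{"type":"array","items":{"type":"number"}}}}},"required":["commands"]}

```bash
mkdir -p pics; cat > h.py <<'E'
import numpy as np, cv2
from station import r
def cap(n):
    s=r.sense(); c=r.capture(n)
    if 'extrinsics' in c: T=np.array(c['extrinsics'])
    else:
        W=np.eye(4); W[:3,:3]=np.array(s['ee_rot']); W[:3,3]=s['tcp_pos']; T=W@np.array(c['mount'])
    c['T']=T; return c
def plane(c,uv,z):
    K=np.array(c['intrinsics']); uv=np.atleast_2d(uv).astype(float)
    d=np.c_[(uv[:,0]-K[0,2])/K[0,0],-(uv[:,1]-K[1,2])/K[1,1],-np.ones(len(uv))]@c['T'][:3,:3].T
    o=c['T'][:3,3]; return o+d*((z-o[2])/d[:,2])[:,None]
def cloud(c):
    h,w=c['range_z'].shape; K=np.array(c['intrinsics']); u,v=np.meshgrid(np.arange(w),np.arange(h)); Z=c['range_z']
    P=np.stack([(u-K[0,2])/K[0,0]*Z,-(v-K[1,2])/K[1,1]*Z,-Z],-1)
    P=P@c['T'][:3,:3].T+c['T'][:3,3]; P[Z==0]=np.nan; return P
def save(c,name): cv2.imwrite('pics/'+name,cv2.cvtColor(c['image'],cv2.COLOR_RGB2BGR))
E
python3 - <<'E'
from h import *
np.set_printoptions(precision=4,suppress=True)
for n in ['top','side','wrist']:
    c=cap(n); save(c,n+'0.png'); print(n,c['T'][:3,3],c.keys(), c['intrinsics'][0])
    hsv=cv2.cvtColor(c['image'],cv2.COLOR_RGB2HSV); m=cv2.inRange(hsv,(5,150,100),(18,255,255))
    P=cloud(c)
    k,l,st,ce=cv2.connectedComponentsWithStats(m)
    for i in range(1,k):
        if st[i,4]>60: print('orange',st[i],np.nanmedian(P[l==i],0),np.nanmin(P[l==i],0),np.nanmax(P[l==i],0))
print(r.sense())
E
```

```text
top [ 0.3374 -0.105   1.1543] dict_keys(['image', 'range_z', 'intrinsics', 'extrinsics', 'T']) [414.0349   0.     283.9702]
orange [195 244   8  14  61] [0.4704 0.126  0.0575] [0.4499 0.1162 0.0142] [0.49   0.1395 0.0647]
side [ 0.2104 -0.9792  0.8825] dict_keys(['image', 'range_z', 'intrinsics', 'extrinsics', 'T']) [481.2126   0.     266.6569]
orange [202 165  16  13  74] [0.462  0.1155 0.0237] [0.4376 0.1019 0.0121] [0.4889 0.1363 0.033 ]
wrist [0.2297 0.5875 0.3842] dict_keys(['image', 'range_z', 'intrinsics', 'mount', 'T']) [358.9618   0.     277.9559]
{'time_s': 0.15, 'joints': array([ 90.9067,  22.0818,   0.3982,  -0.02  , -68.4121, -14.816 ]), 'joint_velocities': array([-0.1448, -0.0799,  0.1527,  0.1064,  0.0354,  0.0401]), 'effort': array([ -0.0001, -39.1055,  18.7586,   4.2223,   0.0124,  -0.0001]), 'tcp_pos': array([0.1501, 0.6062, 0.2217]), 'ee_rot': array([[ 0.9706, -0.2405, -0.0003],
       [-0.2405, -0.9706, -0.0017],
       [ 0.0001,  0.0017, -1.    ]]), 'wrist_force': array([-0.356 ,  0.0581,  0.5211]), 'moment': array([-0.0208,  0.0471,  0.0147]), 'gripper_width': 0.9952046234487806}
```

View pics/top0.png

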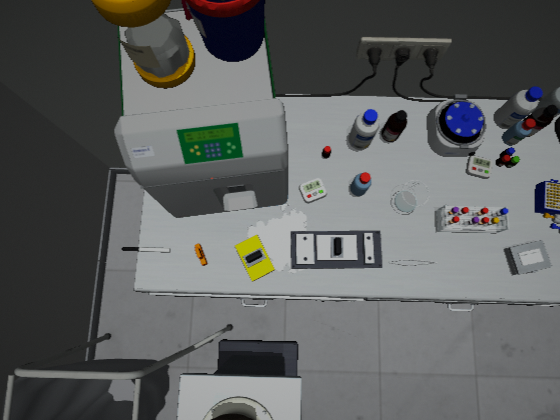

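View pics/side0.png

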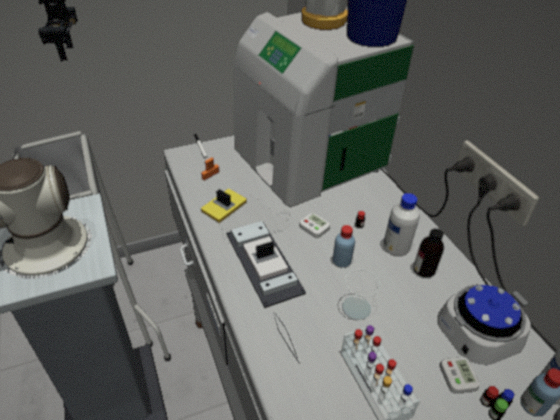

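Top view: jig at columns 292–381, rows 231–268, tile at about (337,247). The wide block is at the left (col 305) and the thin block at the right (col 368). The orange spacer is at (200,253), the yellow decoy at (254,258), and the forceps at (412,263). The side view agrees. Next I measure coarsely and check clearance to the cabinet.

```bash
python3 - <<'E'
from h import *
np.set_printoptions(precision=3,suppress=True)
c=cap('top'); P=cloud(c)
for z in (.2,.3,.4):
    m=(P[...,2]>z)&(P[...,1]<.45)&(P[...,1]>-.6)&(P[...,0]>.3)
    print(z,np.nanpercentile(P[m],[1,99],axis=0).ravel())
# lowest x of the cabinet per y band
for y in np.arange(-.1,.4,.05):
    m=(abs(P[...,1]-y)<.025)&(P[...,2]>.1)&(P[...,0]>.4); 
    print(round(y,2), np.nanmin(P[m][:,0]) if m.any() else None)
for n,uv,z in [('jigTL',(292,231),.008),('jigBR',(381,268),.008),('tile',(337,248),.024),('thin',(368.5,249),.028),('thick',(305,249),.028),('forcepsL',(390,263),0),('timer',(314,190),.02),('bottle',(363,184),.1),('beaker',(403,202),.09),('marker',(145,249),0)]:
    print(n,plane(c,uv,z)[0])
big=cv2.resize(c['image'][225:275,180:440],None,fx=3,fy=3,interpolation=cv2.INTER_CUBIC)
w=cap('wrist')
cv2.imwrite('pics/a.png',cv2.cvtColor(big,cv2.COLOR_RGB2BGR))
E
```

```text
0.2 [ 0.579 -0.581  0.207  0.981  0.425  0.63 ]
0.3 [ 0.587 -0.573  0.303  0.981  0.404  0.632]
0.4 [ 0.642 -0.08   0.4    0.903  0.227  0.636]
-0.1 0.6068477144108742
-0.05 0.5989282916487857
0.0 0.5968591385335229
0.05 0.5829264169918221
0.1 0.5748920573864706
0.15 0.5666373980514339
0.2 0.5631325745315555
0.25 0.6025016168046609
0.3 0.9760977037872827
0.35 0.9751038029115766
jigTL [ 0.535 -0.126  0.008]
jigBR [ 0.439 -0.373  0.008]
tile [ 0.489 -0.25   0.024]
thin [ 0.488 -0.335  0.028]
thick [ 0.483 -0.162  0.028]
forcepsL [ 0.454 -0.4    0.   ]
timer [ 0.653 -0.185  0.02 ]
bottle [ 0.651 -0.309  0.1  ]
beaker [ 0.607 -0.416  0.09 ]
marker [0.474 0.284 0.   ]
```

Request:
play_rows --commands '[[[0.016, -0.024, 0, 0, 0, -0.124, 0], [0.032, -0.048, 0, 0, 0, -0.248, 0], [0.048, -0.072, 0, 0, 0, -0.372, 0], [0.064, -0.096, 0, 0, 0, -0.496, 0], [0.08, -0.12, 0, 0, 0, -0.62, 0]]]'

```text
time_s: 0.75
tcp_pos: [0.2307, 0.4855, 0.2225]
ee_rot: [[0.647, -0.763, -0.0], [-0.763, -0.647, -0.0], [0.0, 0.0, -1.0]]
wrist_force: [0.4, 0.8, 0.5]
gripper_width: 0.997
```

Request:
play_rows --commands '[[[0.016, -0.024, 0, 0, 0, -0.124, 0], [0.032, -0.048, 0, 0, 0, -0.248, 0], [0.048, -0.072, 0, 0, 0, -0.372, 0], [0.064, -0.096, 0, 0, 0, -0.496, 0], [0.08, -0.12, 0, 0, 0, -0.62, 0]]]'

```text
time_s: 1.25
tcp_pos: [0.3107, 0.3655, 0.2226]
ee_rot: [[0.083, -0.997, 0.0], [-0.997, -0.083, 0.0], [-0.0, -0.0, -1.0]]
wrist_force: [0.6, -0.2, 0.7]
gripper_width: 0.997
```

Request:
play_rows --commands '[[[0.016, -0.024, 0, 0, 0, -0.124, 0], [0.032, -0.048, 0, 0, 0, -0.248, 0], [0.048, -0.072, 0, 0, 0, -0.372, 0], [0.064, -0.096, 0, 0, 0, -0.496, 0], [0.08, -0.12, 0, 0, 0, -0.62, 0]]]'

```text
time_s: 1.75
tcp_pos: [0.3907, 0.2456, 0.2227]
ee_rot: [[-0.512, -0.859, 0.0], [-0.859, 0.512, 0.0], [-0.0, 0.0, -1.0]]
wrist_force: [-0.2, 0.9, -0.5]
gripper_width: 0.999
```

Request:
play_rows --commands '[[[0.016, -0.024, 0, 0, 0, -0.124, 0], [0.032, -0.048, 0, 0, 0, -0.248, 0], [0.048, -0.072, 0, 0, 0, -0.372, 0], [0.064, -0.096, 0, 0, 0, -0.496, 0], [0.08, -0.12, 0, 0, 0, -0.62, 0]]]'

```text
time_s: 2.25
tcp_pos: [0.4707, 0.1256, 0.2226]
ee_rot: [[-0.916, -0.402, 0.0], [-0.402, 0.916, 0.0], [-0.0, 0.0, -1.0]]
wrist_force: [-0.2, 0.5, 0.2]
gripper_width: 1.0
```

```bash
cat >> h.py <<'E'
def rect(P,m,zlo,zhi):
    q=P[m&(P[...,2]>zlo)&(P[...,2]<zhi)]
    (cx,cy),(w,h),a=cv2.minAreaRect((q[:,:2]*1000).astype(np.float32))
    if w<h: a+=90; w,h=h,w
    return len(q),np.round([cx,cy,w,h,(a+90)%180-90],1),q[:,2].mean().round(4)
E
python3 - <<'E'
from h import *
c=cap('wrist'); save(c,'w1.png'); P=cloud(c)
hsv=cv2.cvtColor(c['image'],cv2.COLOR_RGB2HSV); m=cv2.inRange(hsv,(3,130,60),(20,255,255))>0
print(m.sum(), np.nanpercentile(P[m],[1,50,99],axis=0).round(3))
for a,b in ((.02,.031),(.05,.07)): print(rect(P,m,a,b))
E
```

```text
2517 [[0.418 0.068 0.024]
 [0.445 0.127 0.319]
 [0.488 0.169 0.324]]
(369, array([462.7, 123.8,  59.2,  12.5,  24. ]), np.float64(0.026))
(323, array([463.2, 123. ,  27.3,   9.4,  23.8]), np.float64(0.0593))
```

View pics/w1.png

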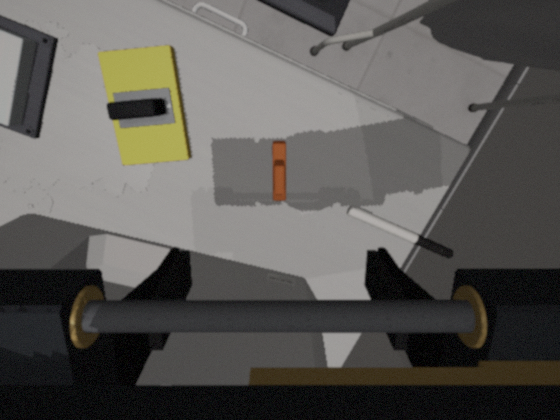

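The spacer is at (278,171) in the wrist view, lined up with the jaws. The marker is at (400,230) and the yellow look-alike at (145,105), both clear. Next, descend and grip the tab.

Request:
play_rows --commands '[[[-0.003, -0.001, -0.04, 0, 0, 0, 0.3], [-0.006, -0.002, -0.08, 0, 0, 0, 0.3], [-0.008, -0.002, -0.12, 0, 0, 0, 0.3], [-0.008, -0.002, -0.16, 0, 0, 0, 0.3], [-0.008, -0.002, -0.18, 0, 0, 0, 0.3]]]'

```text
time_s: 2.8
tcp_pos: [0.4603, 0.1235, 0.0396]
ee_rot: [[-0.914, -0.406, -0.004], [-0.406, 0.914, -0.003], [0.005, -0.0, -1.0]]
wrist_force: [-0.7, 0.4, 0.2]
gripper_width: 0.718
```

Request:
play_rows --commands '[[[0, 0, -0.01, 0, 0, 0, 0.3], [0, 0, -0.0125, 0, 0, 0, 0.3], [0, 0, -0.0125, 0, 0, 0, 1], [0, 0, -0.0125, 0, 0, 0, 1], [0, 0, -0.0125, 0, 0, 0, 1]]]'

```text
time_s: 3.3
tcp_pos: [0.463, 0.1251, 0.0312]
ee_rot: [[-0.914, -0.407, 0.002], [-0.407, 0.914, 0.001], [-0.003, 0.0, -1.0]]
wrist_force: [-0.7, 0.4, -0.5]
gripper_width: 0.512
```

Request:
play_rows --commands '[[[0, 0, 0, 0, 0, 0, 1], [0, 0, 0, 0, 0, 0, 1], [0, 0, 0, 0, 0, 0, 1], [0, 0, 0, 0, 0, 0, 1], [0, 0, 0, 0, 0, 0, 1]]]'

```text
time_s: 3.8
tcp_pos: [0.4621, 0.1246, 0.03]
ee_rot: [[-0.914, -0.407, -0.0], [-0.407, 0.914, -0.0], [0.0, 0.0, -1.0]]
wrist_force: [-0.0, 0.3, -1.0]
gripper_width: 0.108
```

Request:
play_rows --commands '[[[0, 0, 0, 0, 0, 0, 1], [0, 0, 0.02, 0, 0, 0, 1], [0, 0, 0.06, 0, 0, 0, 1], [0, 0, 0.1, 0, 0, 0, 1], [0, 0, 0.14, 0, 0, 0, 1]]]'

```text
time_s: 4.3
tcp_pos: [0.4617, 0.1244, 0.1712]
ee_rot: [[-0.914, -0.407, -0.001], [-0.407, 0.914, -0.0], [0.001, -0.0, -1.0]]
wrist_force: [0.2, -0.2, -1.3]
gripper_width: 0.108
```

Request:
play_rows --commands '[[[0.006, -0.036, 0.01, 0, 0, -0.07, 1], [0.012, -0.073, 0.02, 0, 0, -0.14, 1], [0.018, -0.11, 0.03, 0, 0, -0.21, 1], [0.024, -0.147, 0.03, 0, 0, -0.28, 1], [0.03, -0.184, 0.03, 0, 0, -0.35, 1]]]'

```text
time_s: 4.8
tcp_pos: [0.492, -0.0607, 0.2002]
ee_rot: [[-0.998, -0.066, 0.0], [-0.066, 0.998, 0.0], [-0.0, 0.0, -1.0]]
wrist_force: [1.2, 0.3, -1.5]
gripper_width: 0.114
```

Request:
play_rows --commands '[[[0.006, -0.04, 0, 0, 0, -0.03, 1], [0.01, -0.08, 0, 0, 0, -0.066, 1], [0.01, -0.12, 0, 0, 0, -0.066, 1], [0.01, -0.15, 0, 0, 0, -0.066, 1], [0.01, -0.16, 0, 0, 0, -0.066, 1]]]'

```text
time_s: 5.3
tcp_pos: [0.5015, -0.2216, 0.1992]
ee_rot: [[-1.0, 0.001, -0.002], [0.001, 1.0, 0.0], [0.002, 0.0, -1.0]]
wrist_force: [-0.7, 0.2, -0.6]
gripper_width: 0.112
```

Request:
play_rows --commands '[[[0, 0, 0, 0, 0, 0, 1], [0, 0, 0, 0, 0, 0, 1]]]'

```text
time_s: 5.5
tcp_pos: [0.502, -0.2186, 0.1997]
ee_rot: [[-1.0, -0.003, -0.001], [-0.003, 1.0, 0.001], [0.001, 0.001, -1.0]]
wrist_force: [-0.2, 0.5, -0.7]
gripper_width: 0.109
```

```bash
python3 - <<'E'
from h import *
c=cap('wrist'); save(c,'w2.png'); np.save('w2.npy',c,allow_pickle=True)
P=cloud(c); print(r.sense()['tcp_pos'])
hsv=cv2.cvtColor(c['image'],cv2.COLOR_RGB2HSV); print(c['range_z'][100:420:60,60:560:80].round(3))
E
```

```text
[ 0.50213489 -0.21831663  0.19991807]
[[0.347 0.347 0.346 0.348 0.346 0.332 0.347]
 [0.365 0.336 0.339 0.34  0.364 0.347 0.365]
 [0.383 0.375 0.384 0.385 0.383 0.383 0.383]
 [0.401 0.091 0.09  0.147 0.091 0.362 0.368]
 [0.429 0.081 0.082 0.133 0.082 0.288 0.108]
 [0.07  0.07  0.07  0.07  0.07  0.069 0.069]]
```

View pics/w2.png

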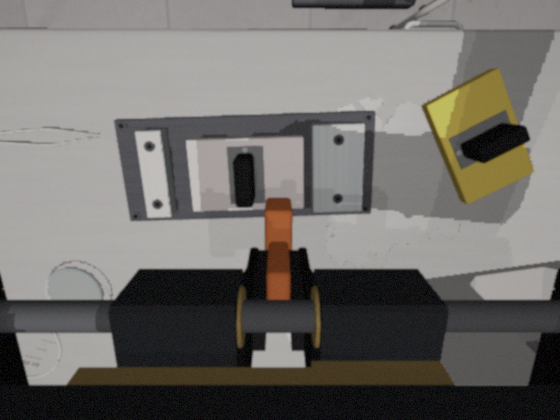

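The spacer hangs straight in the jaws, at (278,250). The jig spans cols 118–373, with the thin block at (153,173), tile at (245,175) and thick block at (338,168). The wide gap is at col ~180. Next, metric fits.

```bash
python3 - <<'E'
from h import *
c=np.load('w2.npy',allow_pickle=True).item(); img=c['image']
g=cv2.cvtColor(img,cv2.COLOR_RGB2GRAY); g[220:]=0
P=cloud(c)
for name,(u0,u1,v0,v1),z in [('thin',(125,184,124,221),.028),('tile',(176,312,124,216),.024),('thick',(306,370,116,216),.028)]:
    m=np.zeros_like(g); m[v0:v1,u0:u1]=(g[v0:v1,u0:u1]>115)*255
    k,l,st,ce=cv2.connectedComponentsWithStats(m); i=1+np.argmax(st[1:,4]); mm=(l==i)
    v,u=np.nonzero(mm); q=plane(c,np.c_[u,v],z)
    R=cv2.minAreaRect((q[:,:2]*1000).astype(np.float32)); zz=np.nanmedian(P[mm][:,2])
    b=cv2.boxPoints(R).round(1).tolist()
    # edges along rows: left/right col per row -> y line fit
    rows=np.arange(v.min()+10,v.max()-10)
    L=plane(c,[[u[v==t].min(),t] for t in rows],z); Rr=plane(c,[[u[v==t].max()+1,t] for t in rows],z)
    f=lambda e:(np.median(e[:,1]).round(4),np.degrees(np.polyfit(e[:,0],e[:,1],1)[0]).round(2))
    print(name,st[i],'med z',zz.round(4),'c',np.round(R[0],1),'s',np.round(R[1],1),'ang',round(R[2],2),'-y edge',f(L),'+y edge',f(Rr))
# base dark outline
m=((g<75)&(g>0)).astype(np.uint8)*255; m[:105]=0; m[:, :100]=0; m[:,390:]=0
k,l,st,ce=cv2.connectedComponentsWithStats(m); i=1+np.argmax(st[1:,4]); v,u=np.nonzero(l==i)
q=plane(c,np.c_[u,v],.008); R=cv2.minAreaRect((q[:,:2]*1000).astype(np.float32)); print('base',st[i],R)
# spacer in hand
hsv=cv2.cvtColor(img,cv2.COLOR_RGB2HSV); o=(cv2.inRange(hsv,(3,130,60),(20,255,255))>0); o[:190]=0;o[:,:240]=0;o[:,320:]=0
q=P[o]; print('spacer pts',np.nanpercentile(q,[2,50,98],axis=0).round(4))
E
```

```text
thin [ 134  130   38   88 2138] med z 0.0283 c [ 492.4 -336.6] s [84.4 24.7] ang 2.05 -y edge (np.float64(-0.3485), np.float64(2.05)) +y edge (np.float64(-0.3239), np.float64(2.15))
tile [ 185  137  119   75 5937] med z 0.0243 c [ 492.6 -249.1] s [ 70.8 110.3] ang 1.56 -y edge (np.float64(-0.3037), np.float64(1.83)) +y edge (np.float64(-0.1932), np.float64(1.0))
thick [ 313  123   52   89 4121] med z 0.0282 c [ 485.5 -161.7] s [83.5 46.7] ang 1.82 -y edge (np.float64(-0.1851), np.float64(2.62)) +y edge (np.float64(-0.138), np.float64(1.87))
base [ 251  119  101   95 1206] ((476.6634826660156, -206.21884155273438), (85.72982788085938, 103.89501190185547), 69.62781524658203)
spacer pts [[ 0.4666 -0.2268  0.1815]
 [ 0.4829 -0.218   0.2244]
 [ 0.4996 -0.2091  0.3005]]
```

Request:
play_rows --commands '[[[-0.004, -0.035, 0, 0, 0, 0.01, 1], [-0.008, -0.07, -0.02, 0, 0, 0.02, 1], [-0.01, -0.0955, -0.05, 0, 0, 0.034, 1], [-0.01, -0.0955, -0.09, 0, 0, 0.034, 1], [-0.01, -0.0955, -0.12, 0, 0, 0.034, 1]]]'

```text
time_s: 6.05
tcp_pos: [0.4917, -0.3139, 0.0781]
ee_rot: [[-0.999, -0.037, -0.001], [-0.037, 0.999, 0.001], [0.001, 0.001, -1.0]]
wrist_force: [0.7, 0.6, -1.2]
gripper_width: 0.11
```

Request:
play_rows --commands '[[[0, 0, 0, 0, 0, 0, 1], [0, 0, 0, 0, 0, 0, 1], [0, 0, 0, 0, 0, 0, 1]]]'

```text
time_s: 6.35
tcp_pos: [0.4942, -0.3147, 0.0824]
ee_rot: [[-0.999, -0.039, 0.004], [-0.039, 0.999, -0.002], [-0.004, -0.002, -1.0]]
wrist_force: [0.4, -0.1, -0.5]
gripper_width: 0.116
```

```bash
python3 - <<'E'
from h import *
c=cap('wrist'); save(c,'w3.png'); np.save('w3.npy',c,allow_pickle=True)
s=r.sense(); print(s['tcp_pos'],s['ee_rot'],s['wrist_force'])
E
```

```text
[ 0.49405904 -0.31480309  0.08248434] [[-0.99925741 -0.03829396  0.00426552]
 [-0.03830157  0.99926475 -0.00171641]
 [-0.00419665 -0.00187851 -0.99998943]] [-0.1403532   0.73162892 -0.83865888]
```

View pics/w3.png

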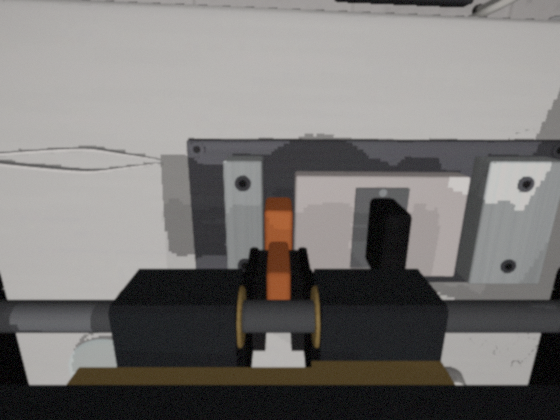

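The spacer (265–291, 200–250) is over the wide gap (cols 263–295), between the thin block (225–263) and the tile (295–467). A quick numeric check comes before lowering.

```bash
python3 - <<'E'
from h import *
s=r.sense(); print('tcp',s['tcp_pos'].round(4))
c=cap('wrist'); img=c['image']; g=cv2.cvtColor(img,cv2.COLOR_RGB2GRAY).astype(float)
gx=cv2.Sobel(g,cv2.CV_64F,1,0,ksize=3)
def edge(u0,u1,rows,z,sgn):
    uv=[[u0+np.argmax(sgn*gx[t,u0:u1])+.5,t] for t in rows]; p=plane(c,uv,z)
    k=np.polyfit(p[:,0],p[:,1],1); return np.median(p[:,0]).round(4),np.median(p[:,1]).round(4),np.polyval(k,.492).round(4),np.degrees(k[0]).round(2)
print('thin inner',edge(252,275,range(165,195),.028,-1))
print('tile edge',edge(284,305,range(178,198),.024,1))
print('thin outer',edge(215,235,range(165,240),.028,1))
print('tile far',edge(455,480,range(180,265),.024,-1))
hsv=cv2.cvtColor(img,cv2.COLOR_RGB2HSV); o=(cv2.inRange(hsv,(3,130,60),(20,255,255))>0); o[:190]=0;o[:,:240]=0;o[:,320:]=0
P=cloud(c)
for t in (205,215,225,235,245):
    u=np.nonzero(o[t])[0]; zz=np.nanmedian(P[t,u,2]); print(t,u.min(),u.max(),zz.round(4),plane(c,[[u.min(),t],[u.max()+1,t]],zz)[:,1].mean().round(4))
E
```

```text
tcp [ 0.4941 -0.3148  0.0825]
thin inner (np.float64(0.4619), np.float64(-0.3251), np.float64(-0.3233), np.float64(3.76))
tile edge (np.float64(0.4672), np.float64(-0.3042), np.float64(-0.3029), np.float64(3.03))
thin outer (np.float64(0.4774), np.float64(-0.3486), np.float64(-0.3479), np.float64(2.08))
tile far (np.float64(0.4862), np.float64(-0.1938), np.float64(-0.1936), np.float64(1.63))
205 265 291 0.0704 -0.315
215 265 292 0.0787 -0.3147
225 265 292 0.0787 -0.3144
235 265 291 0.0793 -0.3145
245 265 291 0.0838 -0.3144
```

Request:
play_rows --commands '[[[-0.001, 0.0008, 0, 0, 0, 0, 1], [-0.001, 0.0008, -0.01, 0, 0, 0, 1], [-0.001, 0.0008, -0.02, 0, 0, 0, 1], [-0.001, 0.0008, -0.03, 0, 0, 0, 1], [-0.001, 0.0008, -0.036, 0, 0, 0, 1]]]'

```text
time_s: 6.95
tcp_pos: [0.4903, -0.3138, 0.0422]
ee_rot: [[-0.999, -0.036, -0.002], [-0.036, 0.999, 0.001], [0.002, 0.001, -1.0]]
wrist_force: [0.1, 0.1, -1.5]
gripper_width: 0.109
```

Request:
play_rows --commands '[[[0, 0, 0, 0, 0, 0, 1], [0, 0, 0, 0, 0, 0, 1], [0, 0, 0, 0, 0, 0, 1], [0, 0, 0, 0, 0, 0, 1], [0, 0, 0, 0, 0, 0, 1]]]'

```text
time_s: 7.45
tcp_pos: [0.4915, -0.3141, 0.0444]
ee_rot: [[-0.999, -0.037, 0.001], [-0.037, 0.999, -0.0], [-0.001, -0.0, -1.0]]
wrist_force: [-0.1, -0.2, -1.8]
gripper_width: 0.116
```

Request:
play_rows --commands '[[[0, 0, -0.002, 0, 0, 0, 1], [0, 0, -0.004, 0, 0, 0, 1], [0, 0, -0.0055, 0, 0, 0, 1], [0, 0, -0.0055, 0, 0, 0, 1], [0, 0, -0.0055, 0, 0, 0, 1]]]'

```text
time_s: 7.95
tcp_pos: [0.4912, -0.314, 0.0384]
ee_rot: [[-0.999, -0.037, -0.0], [-0.037, 0.999, 0.0], [0.0, 0.0, -1.0]]
wrist_force: [-0.6, -0.1, -0.7]
gripper_width: 0.113
```

Request:
play_rows --commands '[[[0, 0, 0, 0, 0, 0, 1], [0, 0, 0, 0, 0, 0, 1]]]'

```text
time_s: 8.15
tcp_pos: [0.4913, -0.3141, 0.0386]
ee_rot: [[-0.999, -0.037, 0.0], [-0.037, 0.999, -0.0], [-0.0, -0.0, -1.0]]
wrist_force: [0.4, -0.2, -2.0]
gripper_width: 0.11
```

Request:
play_rows --commands '[[[0, 0, -0.0005, 0, 0, 0, 1], [0, 0, -0.001, 0, 0, 0, 1], [0, 0, -0.001, 0, 0, 0, 1], [0, 0, -0.001, 0, 0, 0, 1]]]'

```text
time_s: 8.55
tcp_pos: [0.4913, -0.3141, 0.038]
ee_rot: [[-0.999, -0.037, 0.0], [-0.037, 0.999, -0.0], [-0.0, -0.0, -1.0]]
wrist_force: [-1.1, 0.4, 3.1]
gripper_width: 0.11
```

The foot is on the base (+3 N). Release to a partial opening, then rise.

Request:
play_rows --commands '[[[0, 0, 0, 0, 0, 0, 0.65], [0, 0, 0, 0, 0, 0, 0.65], [0, 0, 0, 0, 0, 0, 0.65], [0, 0, 0, 0, 0, 0, 0.65], [0, 0, 0, 0, 0, 0, 0.65]]]'

```text
time_s: 9.05
tcp_pos: [0.4912, -0.3141, 0.0375]
ee_rot: [[-0.999, -0.037, -0.0], [-0.037, 0.999, 0.0], [0.0, 0.0, -1.0]]
wrist_force: [0.5, 0.4, -0.2]
gripper_width: 0.343
```

Request:
play_rows --commands '[[[0, 0, 0.005, 0, 0, 0, 0.65], [0, 0, 0.02, 0, 0, 0, 0.65], [0, 0, 0.04, 0, 0, 0, 0.65], [0, 0, 0.06, 0, 0, 0, 0.65], [0, 0, 0.08, 0, 0, 0, 0.65]]]'

```text
time_s: 9.55
tcp_pos: [0.4912, -0.3141, 0.1187]
ee_rot: [[-0.999, -0.037, 0.0], [-0.037, 0.999, -0.0], [-0.0, -0.0, -1.0]]
wrist_force: [-0.0, -0.1, 0.2]
gripper_width: 0.351
```

Request:
play_rows --commands '[[[0, 0.02, 0.02, 0, 0, 0, 0.65], [-0.001, 0.045, 0.04, 0, 0, 0, 0.65], [-0.001, 0.065, 0.05, 0, 0, 0, 0.65], [-0.001, 0.065, 0.05, 0, 0, 0, 0.65], [-0.001, 0.065, 0.05, 0, 0, 0, 0.65]]]'

```text
time_s: 10.05
tcp_pos: [0.4903, -0.2489, 0.168]
ee_rot: [[-0.999, -0.038, 0.001], [-0.038, 0.999, -0.0], [-0.001, -0.0, -1.0]]
wrist_force: [-0.2, 0.1, 0.4]
gripper_width: 0.35
```

```bash
python3 - <<'E'
from h import *
s=r.sense(); print('tcp',s['tcp_pos'].round(4),s['ee_rot'].round(4)[0],s['gripper_width'])
c=cap('wrist'); save(c,'w4.png'); img=c['image']; P=cloud(c)
g=cv2.cvtColor(img,cv2.COLOR_RGB2GRAY)
hsv=cv2.cvtColor(img,cv2.COLOR_RGB2HSV); o=(cv2.inRange(hsv,(3,130,60),(20,255,255))>0)&(P[...,2]<.1)
for a,b in ((.028,.04),(.058,.075)): print('spacer',rect(P,o,a,b))
k=(g<60)&(P[...,2]>.05)&(P[...,2]<.07)&(abs(P[...,1]+.25)<.04)
print('handle top',rect(P,k,.05,.07))
E
```

```text
tcp [ 0.4903 -0.2489  0.168 ] [-9.993e-01 -3.760e-02  8.000e-04] 0.34982920211109875
spacer (688, array([ 491.3, -313.6,   59.3,   14. ,    1.8]), np.float64(0.034))
spacer (481, array([ 491.6, -312.8,   28.3,    8.8,    2.6]), np.float64(0.0669))
handle top (1042, array([ 491.5, -249. ,   42.9,   15.9,    2.2]), np.float64(0.0598))
```

View pics/w4.png

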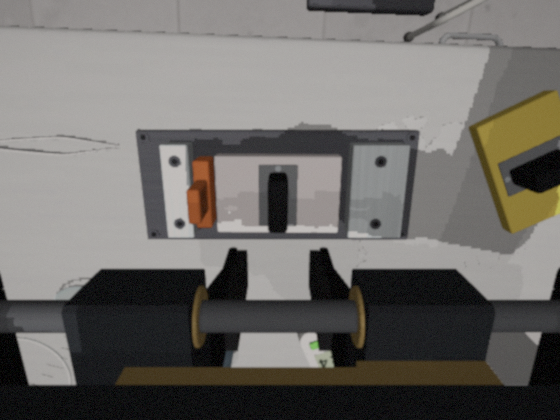

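The spacer stands upright in the wide gap (203,190), let go, and the tile handle is at (278,200). The jaws are already over the handle. Descend and grip it.

Request:
play_rows --commands '[[[0.001, 0, -0.03, 0, 0, 0, 0.65], [0.001, 0, -0.06, 0, 0, 0, 0.65], [0.001, 0, -0.09, 0, 0, 0, 0.65], [0.001, 0, -0.115, 0, 0, 0, 0.65], [0.001, 0, -0.13, 0, 0, 0, 0.65]]]'

```text
time_s: 10.6
tcp_pos: [0.4893, -0.2495, 0.0343]
ee_rot: [[-0.999, -0.035, -0.005], [-0.035, 0.999, 0.001], [0.005, 0.001, -1.0]]
wrist_force: [-0.6, -0.4, -0.8]
gripper_width: 0.349
```

Request:
play_rows --commands '[[[0, 0, -0.005, 0, 0, 0, 0.65], [0, 0, -0.0075, 0, 0, 0, 0.65], [0, 0, -0.0075, 0, 0, 0, 0.65], [0, 0, -0.0075, 0, 0, 0, 0.65]]]'

```text
time_s: 11.0
tcp_pos: [0.4918, -0.2494, 0.0309]
ee_rot: [[-0.999, -0.037, 0.002], [-0.037, 0.999, -0.0], [-0.002, -0.001, -1.0]]
wrist_force: [-0.4, 0.4, 0.5]
gripper_width: 0.351
```

Request:
play_rows --commands '[[[0, 0, 0, 0, 0, 0, 1], [0, 0, 0, 0, 0, 0, 1], [0, 0, 0, 0, 0, 0, 1], [0, 0, 0, 0, 0, 0, 1], [0, 0, 0, 0, 0, 0, 1]]]'

```text
time_s: 11.5
tcp_pos: [0.4915, -0.2491, 0.0306]
ee_rot: [[-0.999, -0.037, 0.001], [-0.037, 0.999, -0.0], [-0.001, -0.0, -1.0]]
wrist_force: [-0.7, 0.1, 2.6]
gripper_width: 0.185
```

Request:
play_rows --commands '[[[0, 0, 0, 0, 0, 0, 1], [0, 0, 0, 0, 0, 0, 1]]]'

```text
time_s: 11.7
tcp_pos: [0.4915, -0.2491, 0.0306]
ee_rot: [[-0.999, -0.037, 0.001], [-0.037, 0.999, -0.0], [-0.001, -0.0, -1.0]]
wrist_force: [-1.1, 0.2, 5.5]
gripper_width: 0.182
```

Handle gripped (15.9 mm). Push along the row toward the thin block.

Request:
play_rows --commands '[[[0, -0.001, 0, 0, 0, 0, 1], [0, -0.002, 0, 0, 0, 0, 1], [0, -0.003, 0, 0, 0, 0, 1], [0, -0.004, 0, 0, 0, 0, 1], [0, -0.004, 0, 0, 0, 0, 1]]]'

```text
time_s: 12.2
tcp_pos: [0.4917, -0.2521, 0.0306]
ee_rot: [[-0.999, -0.037, 0.001], [-0.037, 0.999, 0.001], [-0.001, 0.001, -1.0]]
wrist_force: [-0.9, 6.4, 5.7]
gripper_width: 0.182
```

Request:
play_rows --commands '[[[0, -0.0005, 0, 0, 0, 0, 1], [0, -0.001, 0, 0, 0, 0, 1], [0, -0.001, 0, 0, 0, 0, 1]]]'

```text
time_s: 12.5
tcp_pos: [0.4918, -0.2528, 0.0306]
ee_rot: [[-0.999, -0.037, 0.001], [-0.037, 0.999, 0.001], [-0.001, 0.001, -1.0]]
wrist_force: [-0.5, 6.4, 7.1]
gripper_width: 0.181
```

Request:
play_rows --commands '[[[0, -0.0005, 0.0003, 0, 0, 0, 1], [0, -0.001, 0.0005, 0, 0, 0, 1], [0, -0.001, 0.0005, 0, 0, 0, 1]]]'

```text
time_s: 12.8
tcp_pos: [0.4916, -0.2542, 0.0306]
ee_rot: [[-0.999, -0.037, 0.001], [-0.037, 0.999, 0.001], [-0.001, 0.001, -1.0]]
wrist_force: [0.3, 5.2, 3.4]
gripper_width: 0.182
```

Request:
play_rows --commands '[[[0, -0.0005, 0, 0, 0, 0, 1], [0, -0.001, 0, 0, 0, 0, 1], [0, -0.001, 0, 0, 0, 0, 1]]]'

```text
time_s: 13.1
tcp_pos: [0.4916, -0.2553, 0.0306]
ee_rot: [[-0.999, -0.037, 0.0], [-0.037, 0.999, 0.001], [-0.001, 0.001, -1.0]]
wrist_force: [1.1, 5.3, 3.5]
gripper_width: 0.177
```

Request:
play_rows --commands '[[[0, -0.0005, 0, 0, 0, 0, 1], [0, -0.001, 0, 0, 0, 0, 1], [0, -0.001, 0, 0, 0, 0, 1]]]'

```text
time_s: 13.4
tcp_pos: [0.4915, -0.2562, 0.0306]
ee_rot: [[-0.999, -0.037, 0.0], [-0.037, 0.999, 0.001], [-0.0, 0.001, -1.0]]
wrist_force: [-0.1, 5.8, 4.7]
gripper_width: 0.184
```

Request:
play_rows --commands '[[[0, -0.0005, 0, 0, 0, 0, 1], [0, -0.001, 0, 0, 0, 0, 1], [0, -0.001, 0, 0, 0, 0, 1]]]'

```text
time_s: 13.7
tcp_pos: [0.4915, -0.2562, 0.0306]
ee_rot: [[-0.999, -0.037, 0.0], [-0.037, 0.999, 0.002], [-0.0, 0.002, -1.0]]
wrist_force: [0.1, 11.2, 5.3]
gripper_width: 0.18
```

Request:
play_rows --commands '[[[0, -0.0005, 0, 0, 0, 0, 1], [0, -0.001, 0, 0, 0, 0, 1], [0, -0.001, 0, 0, 0, 0, 1]]]'

```text
time_s: 14.0
tcp_pos: [0.4915, -0.2563, 0.0306]
ee_rot: [[-0.999, -0.037, 0.0], [-0.037, 0.999, 0.003], [-0.0, 0.003, -1.0]]
wrist_force: [0.4, 15.0, 6.8]
gripper_width: 0.178
```

The tile has stopped, with 15 N at the wrist (about 5 N of it sliding friction), so about 10 N on the spacer. Settle, then check.

Request:
play_rows --commands '[[[0, 0, 0, 0, 0, 0, 1], [0, 0, 0, 0, 0, 0, 1], [0, 0, 0, 0, 0, 0, 1], [0, 0, 0, 0, 0, 0, 1], [0, 0, 0, 0, 0, 0, 1]]]'

```text
time_s: 14.5
tcp_pos: [0.4915, -0.2563, 0.0306]
ee_rot: [[-0.999, -0.037, 0.0], [-0.037, 0.999, 0.003], [-0.0, 0.003, -1.0]]
wrist_force: [0.2, 15.0, 7.0]
gripper_width: 0.18
```

```bash
python3 - <<'E'
from h import *
s=r.sense(); print('tcp',s['tcp_pos'].round(4),s['wrist_force'].round(1),s['moment'].round(2))
for n in ('wrist','side','top'):
    c=cap(n); P=cloud(c); im=c['image']
    hsv=cv2.cvtColor(im,cv2.COLOR_RGB2HSV); o=(cv2.inRange(hsv,(3,130,60),(20,255,255))>0)&(P[...,2]<.1)
    for a,b in ((.028,.042),(.058,.075)):
        try: print(n,'spacer',rect(P,o,a,b))
        except Exception as e: print(n,'none')
    if n=='wrist': A=im
    if n=='side': B=cv2.resize(im[190:330,190:400],None,fx=3.5,fy=3.5)[:420]
cv2.imwrite('pics/f.png',cv2.cvtColor(np.hstack([A[:, :],]),cv2.COLOR_RGB2BGR)); cv2.imwrite('pics/fs.png',cv2.cvtColor(B,cv2.COLOR_RGB2BGR))
E
```

```text
tcp [ 0.4915 -0.2563  0.0306] [ 0.2 15.   7. ] [ 4.26 -0.33  0.01]
wrist spacer (1569, array([ 477.8, -317.6,   32.7,   13.8,    1.8]), np.float64(0.0342))
wrist spacer (210, array([ 478.8, -318. ,    9.4,    4. ,  -68.9]), np.float64(0.0639))
side spacer (119, array([ 730. , -437.1,  503.2,  308.4,  -54.5]), np.float64(0.0344))
side spacer (53, array([ 680.9, -523.8,  572.8,   24.7,  -47.1]), np.float64(0.0651))
top spacer (13, array([ 465. , -319.4,   11.3,    5.6,  -89.5]), np.float64(0.0337))
top spacer (7, array([ 577. , -551.7,   27.9,    8.1,   -0.6]), np.float64(0.0604))
```

View pics/f.png

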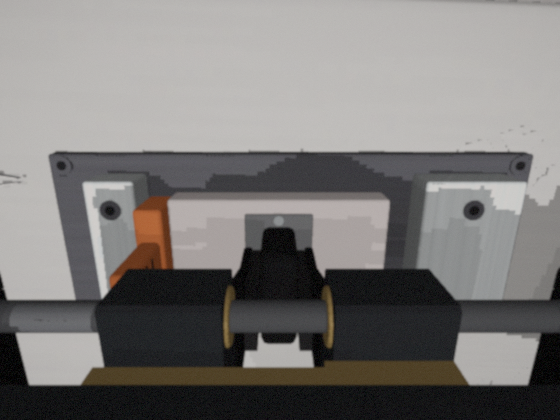

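View pics/fs.png

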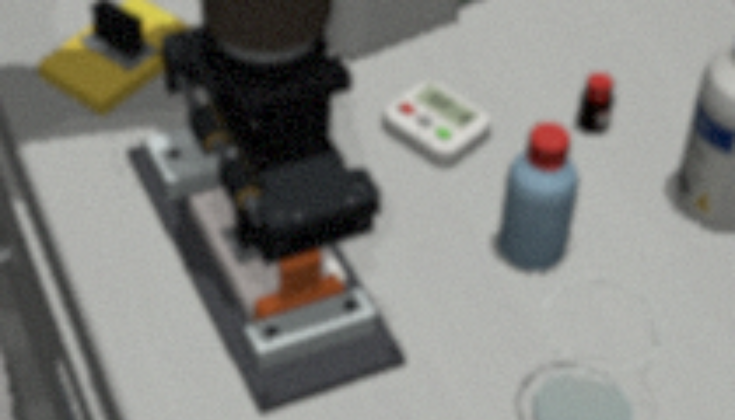

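The wrist view shows thin block (90–135), spacer (135–170) and tile (170–388) touching with no dark gap. The side view shows the spacer upright behind the thin block and the bystanders undisturbed. Hand in while pressing.

```bash
python3 - <<'E'
from h import *
s=r.sense(); print(s['time_s'],s['tcp_pos'].round(4),s['wrist_force'].round(1)); print(r.finish_job())
E
```

```text
14.65 [ 0.4915 -0.2563  0.0306] [ 1.3 14.7  7.1]
the job is handed in; nothing more can be done
None
```

I stood the spacer upright in the wide gap beside the thin block and let go. Then I gripped the tile's handle, pushed the tile about 7 mm against the spacer, and handed the job in at 14.65 s, still pressing.

**Checks that came out well:**
- **Spacer placing:** after I let go it stood square to the jig, within about 2 mm of the thin block's middle along its length. It never went near the thick block.
- **Push force:** the tile had stopped moving. The wrist read about 15 N along the row, of which about 5 N was sliding friction, so roughly 10 N presses on the spacer. I worked that out from the wrist reading; the contact forces were not measured directly.
- **Flush fit:** the last pictures show no gap between thin block, spacer and tile. The tool tilted only about 0.003 rad.

**Checks that were weaker or failed:**
- **Downward press:** the arm was also pressing down with about 7 N.
- **Last spacer fit:** in the final wrist view the gripper hid part of the spacer. Only its visible half was fitted, at 1.8° against about 2.1° for the jig, which agrees within measurement error.
- **Side and top fits:** the last automatic spacer fits from these two cameras were useless, because the arm hid the spacer or other orange things got in.
- **Bystanders:** I judged them unmoved by eye from the pictures rather than by measuring again.

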